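# Sort out the sample holders of the dark chamber

## Task

The powder dish, the vial, the cuvette and the check source have all been put in one another's sample holders: each holder's pocket is shaped for one of them. Move each into the holder made for it, standing upright and fully down in its pocket (the cuvette along its slot); the rubber mat is free for parking one of them meanwhile. Never tip the dish, the vial or the cuvette over, and leave the petri dish where it stands.

Things in the scene. Friction and masses are not known exactly. Their poses are not given: they have to be found in the camera images.
- sample_dish: open round steel dish full of pale powder, 57 mm across at the rim, 53 mm at the base, 15 mm high; held across its rim. Origin at the centre of its underside, z up. Belongs in dish_holder; starts on a wrong holder, its base either on the pocket's floor or lying on the plate over a smaller pocket (as do the other three).
- vial: upright closed glass vial with a white screw cap, 25 mm in diameter, 62 mm high (the cap, 23 mm in diameter, is the top 14 mm). Origin at the centre of its underside, z up. Belongs in vial_holder; starts on a wrong holder.
- check_source: plain aluminium cylinder with a white window in its top and two dark lines round it, 38 mm in diameter, 30 mm high. Origin at the centre of its underside, z up. Belongs in source_holder; starts on a wrong holder.
- cuvette: upright flat rectangular glass cell, 52.5 mm long, 12.5 mm thick, 41 mm high, with a white lid (53.5 x 13.5 mm) that brings it to 47 mm. Origin at the centre of its underside; x along its length, y across its thickness (hold it so), z up. Belongs in cuvette_holder, either way round; starts on a wrong holder.
- dish_holder: a grey anodised aluminium plate 86 x 86 x 12 mm lying on the desk and fixed to it, with small steel bushes and screws in its corners; in its middle a blind pocket with a black floor, 5 mm deep, with a 2 mm chamfer at its mouth: round, 65 mm in diameter (the largest). Origin at the centre of the plate's underside, z up: its top is at 12 mm, the pocket's floor at 7 mm.
- vial_holder: a grey anodised aluminium plate 86 x 86 x 12 mm lying on the desk and fixed to it, with small steel bushes and screws in its corners; in its middle a blind pocket with a black floor, 5 mm deep, with a 2 mm chamfer at its mouth: round, 33 mm in diameter (the smallest round one). Origin at the centre of the plate's underside, z up: its top is at 12 mm, the pocket's floor at 7 mm.
- source_holder: a grey anodised aluminium plate 86 x 86 x 12 mm lying on the desk and fixed to it, with small steel bushes and screws in its corners; in its middle a blind pocket with a black floor, 5 mm deep, with a 2 mm chamfer at its mouth: round, 46 mm in diameter (the middle one). Origin at the centre of the plate's underside, z up: its top is at 12 mm, the pocket's floor at 7 mm.
- cuvette_holder: a grey anodised aluminium plate 86 x 86 x 12 mm lying on the desk and fixed to it, with small steel bushes and screws in its corners; in its middle a blind pocket with a black floor, 5 mm deep, with a 2 mm chamfer at its mouth: a rectangular slot 64 mm long by 20.5 mm wide. Origin at the centre of the plate's underside, z up: its top is at 12 mm, the pocket's floor at 7 mm. x runs along the slot.
- mat: empty flat black rubber mat, 110 x 110 x 3 mm, fixed on the desk: a free spot to park one thing. Origin at the centre of its underside (its top is at 3 mm).
- petri_dish: closed flat round petri dish with pale powder, 89 mm across, 16 mm high, standing loose on the desk among the holders; to be left alone. Origin at the centre of its underside.
Things that resemble listed ones, but are neither listed nor needed, are in the scene too. There is more than one size of the check_source; the one meant has the size given above.

How it is judged:
By the outcome, as a careful person would: the job done as asked, in the order asked, and still so for the second after the job is handed in, with the robot touching nothing.
It also fails if it takes over 118 s, if anything falls off the work surface, if the arm or the gripper's body presses on something with over 40 N, if the wrist force passes 120 N, or if a joint passes its speed limit or range.

## Robot

A 6-joint arm with a two-finger parallel gripper is mounted at the origin on a cart in front of the work surface, level with it; the furniture and walls round the work are solid. World frame = base frame: x ahead of the robot, y to its left, z up, the work surface at z = 0. Lengths are in mm, angles in rad, forces in N, time in s.
With the tool pointing down it reaches from about 350 to 775 mm from the base axis. Payload 7.3 kg.
Tool frame: the origin (TCP) lies at the very end of the fingers, on their centre line; the grasp point (between the pads) lies 19 mm behind it; z points along the fingers, y is the line along which they close (so a half turn about z gives the same grasp; the last joint's range is limited). The gripper opens to 92 mm and grips with 3 to 60 N. Pads are 19 mm wide; open, the fingers measure 130 mm over their backs; the gripper's body (75 mm by 190 mm) begins 47 mm behind the grasp point.
Start: joints at [1.195, 0.342, 1.524, -0, 1.275, -0.146], TCP at [119.569, 511.222, 226.741] pointing down, gripper open.
Joint ranges: [-2.53, 2.53], [-0.77, 2.02], [0.04, 2.7], [-1, 4.14], [0.28, 2.66], [-3.11, 3.11]. Speed limits (rad/s): [2.57, 2.57, 3.14, 3.14, 3.14, 3.14].

## Interface

Orientations are given as [roll, pitch, yaw] about the fixed x, y, z axes, in that order (R = Rz(yaw) Ry(pitch) Rx(roll)).
In Python, from plant import * gives the robot as it stands.
- The arm moves only by the tool arm_command, never from a script. Its arguments are lists of equal length, an entry for each row: "gripper": the finger opening in mm, from 0 to 91.8; "dp": the shift along the tool's x, y, z in units of 25 mm (1.0 is 25 mm), a list of three; "twist": the turn about the tool's z in units of 5 degrees (1.0 is 5 degrees). A call has exactly 5 rows; each row shifts and turns the commanded pose from where the row before left it, along the tool's axes as they then stand; what a row does not reach is not made up. A row lasts 1/8 s, in which the tool goes at most 62.5 mm and 10.7 degrees, less where a joint would pass 70% of its speed; a pose out of reach is approached as far as the arm can. A call is refused whole if a number of a shift passes 1 or a number of a turn 1, either way. A call with a gripper value outside its range is refused whole. The fingers move at their own pace and stop on an object; the grip force is fixed at half the most. Time passes only in rows, so rows that do not move let the fingers close, or fill a call up. It gives the time, the measured TCP pose, the force, the opening and the grip force at its end, in the units of the state.
- get_obs(): the state, without advancing time (a new reading comes with each control period).
- capture(name): name is "scene" or "top" or "wrist"; returns the picture (400x640x3 uint8, red, green, blue); there is no depth.
- get_calibration(name): a dict with "mtx" (3x3 intrinsics, pixels), "dist_coeffs" ([k1, k2, p1, p2, k3] as OpenCV has them; the pictures are not rectified), "position" and "attitude" of the camera in the world; the wrist camera has in their place "mount" (4x4, takes a point from camera to tool coordinates, whose origin is the TCP and whose axes are the flange's). Camera axes: x right, y down, z forward; pixel columns grow to the right and rows downward; lengths in mm; the calibration is good to about 2 mm. A picture is of the moment at which its call begins: read the wrist's pose just before it. get_calibration takes no time and is no camera call.
- close_job(): hands the job in; it is judged then, once.
The state is a dict: "time": time; "joint_positions": joint angles; "dq": joint speeds; "tau": joint torques, N m; "tool_pos": TCP position; "tcp_rot": TCP orientation; "contact_force": force on the tool from outside, world axes, zero at the start; "moment": the same for the moment, N m; "grip_width": finger opening in mm; "finger_force": force on a finger pad.
Only numpy, scipy, OpenCV 4.12 (cv2) and the standard library are available. Lean on these libraries where they do the work, as an engineer would, in place of code of your own. Each camera call takes 0.05 s, during which the arm holds its last target. There are 200 camera calls.

## Working session

There is one attempt and no reset: what is moved stays moved. The work goes in short steps, Python scripts to look and compute and a tool call to move; the robot and the scene stay as the last step left them, time stands still between calls to the robot, and variables do not carry over. Pictures are saved under pics/ and viewed, at most 14 in all, crops included, and the job is handed in when it is done.

Besides the shell and the picture viewer there is one more tool, called after ">>>" as name(argument=value, ...) on one line, values as JSON. arm_command: Moves the arm, as the interface text tells. Its arguments: {"type":"object","properties":{"gripper":{"type":"array"},"dp":{"type":"array"},"twist":{"type":"array"}},"required":["gripper","dp","twist"]}

```bash
mkdir -p pics; ls
python3 - <<'E'
from plant import *
import cv2
for n in("top","scene"):
    cv2.imwrite(f"pics/{n}0.png",capture(n)[:,:,::-1])
    print(n,get_calibration(n))
print(get_calibration("wrist")); print(get_obs())
E
```

```text
pics
top {'mtx': array([[463.7788485 ,   0.        , 317.69494517],
       [  0.        , 463.7788485 , 193.03512279],
       [  0.        ,   0.        ,   1.        ]]), 'dist_coeffs': array([-0.00615897,  0.        ,  0.        ,  0.        ,  0.        ]), 'position': array([363.85582527, -72.37514192, 919.62023343]), 'attitude': array([-2.98023892, -0.00514699, -1.55585408])}
scene {'mtx': array([[420.64202115,   0.        , 319.77163639],
       [  0.        , 420.64202115, 197.37007748],
       [  0.        ,   0.        ,   1.        ]]), 'dist_coeffs': array([-0.05798969,  0.        ,  0.        ,  0.        ,  0.        ]), 'position': array([-130.66378493, -550.33671789,  470.56618619]), 'attitude': array([-2.06170074, -0.01237548, -0.92897712])}
{'mtx': array([[291.98647552,   0.        , 319.22987465],
       [  0.        , 291.98647552, 198.72480257],
       [  0.        ,   0.        ,   1.        ]]), 'dist_coeffs': array([-0.02513881,  0.        ,  0.        ,  0.        ,  0.        ]), 'mount': array([[ 7.72347869e-04, -9.63547851e-01, -2.67534937e-01,
         7.2
[... 278 characters left out ...]
: 0.1, 'joint_positions': array([ 1.19500158e+00,  3.42633821e-01,  1.52492378e+00, -3.31288879e-06,
        1.27539124e+00, -1.45987314e-01]), 'dq': array([-1.31456824e-04, -2.42565803e-03, -8.75015807e-04, -4.71668627e-06,
        6.72865366e-04,  1.30274610e-03]), 'tau': array([ 3.48778041e-03, -4.31995904e+01, -2.44697517e+01,  7.20152026e-02,
        5.24326286e-02, -6.42283726e-05]), 'tool_pos': array([119.42831784, 510.86391646, 226.12363911]), 'tcp_rot': array([-3.14025044e+00, -1.94148482e-04,  2.91178606e+00]), 'contact_force': array([-0.95661358, -0.59331158,  0.15668302]), 'moment': array([0.00151774, 0.00265853, 0.00138185]), 'finger_force': 0.0, 'grip_width': 91.40539455307344}
```

View pics/top0.png

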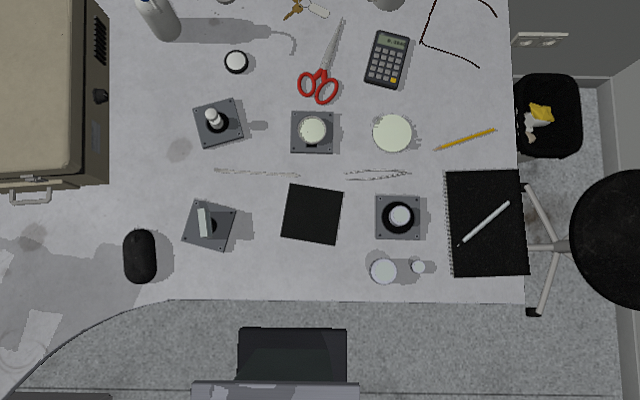

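View pics/scene0.png

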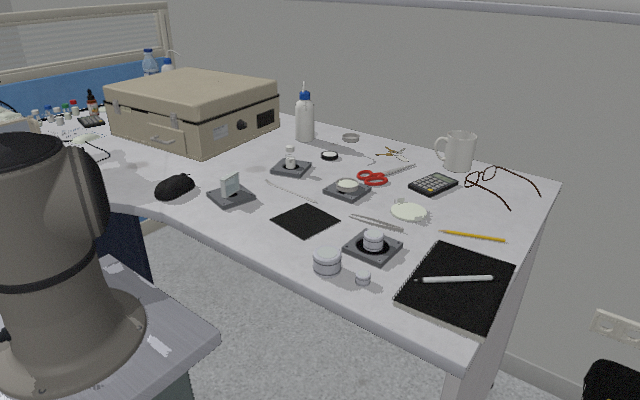

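```bash
cat > h.py <<'E'
import numpy as np, cv2
from scipy.spatial.transform import Rotation as R
from plant import *
def cam(n,o=None):
    c=get_calibration(n)
    if n=="wrist":
        o=o or get_obs(); Rt=R.from_euler("xyz",o["tcp_rot"]).as_matrix()
        m=c["mount"]; return c,Rt@m[:3,:3],Rt@m[:3,3]+o["tool_pos"]
    return c,R.from_euler("xyz",c["attitude"]).as_matrix(),c["position"]
def ray(C,px,z):
    c,Rm,p=C
    u=cv2.undistortPoints(np.array(px,float).reshape(-1,1,2),c["mtx"],c["dist_coeffs"])[:,0]
    d=np.c_[u,np.ones(len(u))]@Rm.T
    return p+d*((z-p[2])/d[:,2])[:,None]
def proj(C,P):
    c,Rm,p=C
    q=(np.array(P,float).reshape(-1,3)-p)@Rm
    return cv2.projectPoints(q,np.zeros(3),np.zeros(3),c["mtx"],c["dist_coeffs"])[0][:,0]
E
python3 - <<'E'
from h import *
im=cv2.imread("pics/top0.png"); T=cam("top")
crops=[]
for (u,v) in [(218,122),(312,132),(208,225),(398,217)]:
    crops.append(cv2.resize(im[v-37:v+38,u-50:u+50],None,fx=4,fy=4,interpolation=cv2.INTER_CUBIC))
cv2.imwrite("pics/c1.png",np.vstack([np.hstack(crops[:2]),np.hstack(crops[2:])]))
# plate contours
hsv=cv2.cvtColor(im,cv2.COLOR_BGR2HSV)
for name,px,z in [("A",(218,122),12),("B",(312,132),12),("C",(208,225),12),("D",(398,217),12),("mat",(312,214),3),("petri",(392,133),16),("fake1",(384,271),20),("fake2",(417,267),20),("fake3",(236,62),10)]:
    print(name,ray(T,[px],z).round(0))
g=hsv[...,2]
m=((g>55)&(g<150)).astype(np.uint8)*255
m=cv2.inRange(g,0,125)
for c in cv2.findContours(m,cv2.RETR_EXTERNAL,cv2.CHAIN_APPROX_NONE)[0]:
    if 800<cv2.contourArea(c)<6000:
        r=cv2.minAreaRect(c); b=ray(T,cv2.boxPoints(r),12)[:,:2]
        print(np.round(r[0]),cv2.contourArea(c),b.mean(0).round(1),np.linalg.norm(b-np.roll(b,1,0),axis=1).round(0),np.degrees(np.arctan2(*(b[1]-b[0])[::-1])).round(1))
E
```

```text
A [[655. 130.  12.]]
B [[637. -61.  12.]]
C [[445. 139.  12.]]
D [[ 466. -234.   12.]]
mat [[471. -64.   3.]]
petri [[ 636. -223.   16.]]
fake1 [[ 361. -204.   20.]]
fake2 [[ 370. -267.   20.]]
fake3 [[786.  99.  10.]]
[148. 256.] 2376.0 [383.3 252.2] [108. 102. 108. 100.] -89.1
[220. 228.] 2594.0 [440.3 115.7] [136.  90. 138.  89.] -12.4
[402. 218.] 2260.0 [ 465.8 -242.5] [108.  89. 109.  89.] -0.3
[312. 214.] 3016.5 [469.6 -64.7] [112. 110. 114. 109.] -7.9
[317. 132.] 2041.0 [636.7 -70.7] [106.  90. 108.  90.] -0.2
[230. 120.] 2232.0 [658.8 104.7] [ 94. 141.  95. 139.] -73.0
[389.  60.] 2157.5 [ 794.6 -219.8] [ 85. 124.  87. 124.] -14.1
[218.  34.] 3013.0 [847.8 140.6] [332.  92. 337.  91.] -8.9
```

View pics/c1.png

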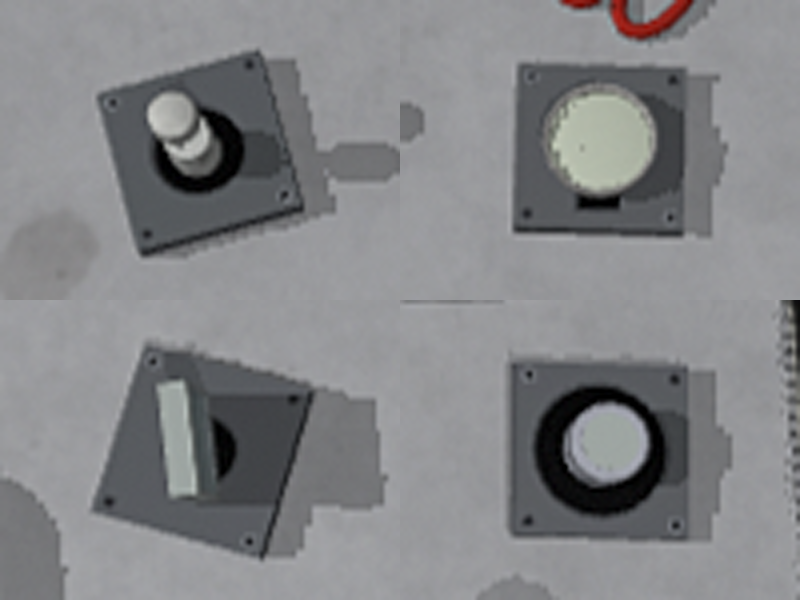

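Run:
```python
from h import *
T=cam("top")
def f(u0,v0,ps,z,ox=0,oy=0):
    p=np.array(ps,float)-[ox,oy]; p=(p+.5)/4-.5+[u0-50,v0-37]; return ray(T,p,z)[:,:2]
def rep(n,q): print(n,q.mean(0).round(1),np.linalg.norm(q-np.roll(q,1,0),axis=1).round(1),[np.degrees(np.arctan2(*(q[i]-q[j])[::-1])).round(1) for i,j in((0,3),(1,2),(0,1),(3,2))])
A=(218,122);B=(312,132);C=(208,225);D=(398,217)
rep("A",f(*A,[(112,103),(249,65),(284,195),(147,234)],12))
rep("B",f(*B,[(531,76),(674,79),(670,217),(527,213)],12,400))
rep("C",f(*C,[(152,361),(293,399),(249,541),(109,502)],12,0,300))
rep("D",f(*D,[(529,375),(675,378),(676,525),(527,520)],12,400,300))
rep("cuv",f(*C,[(157,382),(185,378),(196,495),(169,499)],59,0,300))
print("vial",f(*A,[(172,112)],69),"dish",f(*B,[(600,137),(543,137),(657,137)],27,400),"src",f(*D,[(607,443),(568,443),(648,443)],37,400,300))
```

```text
A [655.  131.7] [71.9 72.2 71.7 71.5] [np.float64(17.5), np.float64(16.9), np.float64(107.3), np.float64(107.5)]
B [638.7 -60.9] [71.9 72.9 72.5 72. ] [np.float64(-0.3), np.float64(-1.0), np.float64(89.7), np.float64(89.3)]
C [444.4 139.4] [71.7 72.6 72.1 71.4] [np.float64(-13.7), np.float64(-14.7), np.float64(75.8), np.float64(75.5)]
D [ 466.6 -233.7] [71.7 72.4 72.7 72.9] [np.float64(-1.2), np.float64(-0.7), np.float64(89.7), np.float64(88.9)]
cuv [445.7 139.9] [55.1 13.1 55.  12.5] [np.float64(9.0), np.float64(8.4), np.float64(99.1), np.float64(99.4)]
vial [[654.79219422 132.21687585]] dish [[638.68235624 -60.75182403]
 [638.21402515 -32.33203729]
 [639.15237768 -89.18047442]] src [[ 466.69506182 -231.84411039]
 [ 466.40662731 -213.15091817]
 [ 466.99814493 -251.50307029]]
```

```bash
cat > plan.py <<'E'
import sys
from h import *
def plan(*W):
    o=get_obs(); p=o["tool_pos"]; y=np.degrees(o["tcp_rot"][2])
    print("t%.2f"%o["time"],p.round(1),"yaw%.2f"%y,"tilt",np.degrees(o["tcp_rot"][:2]).round(2),"w%.1f f%.1f"%(o["grip_width"],o["finger_force"]),o["contact_force"].round(1))
    for x,yy,z,yaw in W:
        d=(np.array([x,yy,z])-p)/25; a=np.radians(yaw)
        tw=-((yaw-y+180)%360-180)/5
        print("twist %.2f then dp"%tw,np.round([d[0]*np.cos(a)+d[1]*np.sin(a),d[0]*np.sin(a)-d[1]*np.cos(a),-d[2]],3))
        p=np.array([x,yy,z]);y=yaw
if __name__=="__main__": plan(*[tuple(map(float,a.split(","))) for a in sys.argv[1:]])
E
python3 plan.py 445.7,139.9,120,189 445.7,139.9,22,189
```

```text
t0.10 [119.4 510.9 226.1] yaw166.83 tilt [-1.7992e+02 -1.0000e-02] w91.4 f0.0 [-1.  -0.6  0.2]
twist -4.43 then dp [-10.569 -16.697   4.245]
twist -0.00 then dp [-0.    0.    3.92]
```

>>> arm_command(gripper=[60,60,60,60,60], dp=[[0,0,0],[0,0,0.1],[0,0,0.1],[0,0,0.1],[0,0,0.1]], twist=[-0.886,-0.886,-0.886,-0.886,-0.886])

```text
time: 0.72
tool_pos: [119.5, 511.0, 216.2]
tcp_rot: [-3.141, -0.0, -2.982]
contact_force: [0.5, -0.5, -0.4]
grip_width: 60.0
finger_force: 0.0
```

>>> arm_command(gripper=[60,60,60,60,60], dp=[[-0.3,-0.47,0],[-0.5,-0.8,0],[-0.58,-0.91,0],[-0.58,-0.91,0.1],[-0.58,-0.91,0.1]], twist=[0,0,0,0,0])

```text
time: 1.35
tool_pos: [198.8, 420.9, 211.7]
tcp_rot: [-3.141, 0.0, -2.987]
contact_force: [-0.3, 0.4, 0.5]
grip_width: 60.3
finger_force: 0.0
```

>>> arm_command(gripper=[60,60,60,60,60], dp=[[-0.58,-0.91,0.2],[-0.58,-0.91,0.2],[-0.58,-0.91,0.2],[-0.58,-0.91,0.2],[-0.58,-0.91,0.2]], twist=[0,0,0,0,0])

```text
time: 1.98
tool_pos: [287.9, 319.9, 186.6]
tcp_rot: [-3.141, 0.0, -2.987]
contact_force: [-0.3, -0.1, -0.1]
grip_width: 59.8
finger_force: 0.0
```

>>> arm_command(gripper=[60,60,60,60,60], dp=[[-0.58,-0.91,0.4],[-0.58,-0.91,0.5],[-0.58,-0.91,0.5],[-0.58,-0.91,0.4],[-0.58,-0.91,0.4]], twist=[0,0,0,0,0])

```text
time: 2.6
tool_pos: [377.1, 218.8, 131.5]
tcp_rot: [-3.141, -0.0, -2.987]
contact_force: [-0.5, -0.3, -0.6]
grip_width: 60.1
finger_force: 0.0
```

>>> arm_command(gripper=[60,60,60,60,60], dp=[[-0.45,-0.74,0.3],[-0.2,-0.3,0.2],[0,0,0],[0,0,0],[0,0,0]], twist=[0,0,0,0,0])

```text
time: 3.22
tool_pos: [396.5, 197.7, 119.5]
tcp_rot: [3.141, 0.0, -2.984]
contact_force: [0.6, -0.1, -0.0]
grip_width: 59.9
finger_force: 0.0
```

Run:
```python
from plan import *
o=get_obs(); im=capture("wrist")[:,:,::-1].copy(); W=cam("wrist",o)
plan((445.7,139.9,22,189))
cv2.imwrite("pics/w1.png",im)
print(proj(W,[[445.7,139.9,59],[444.4,139.4,12],[445.7,139.9,12]]).round(0))
```

```text
t3.27 [396.5 197.6 119.5] yaw-170.97 tilt [1.7999e+02 2.0000e-02] w60.2 f0.0 [-0.5  0.1 -0.6]
twist 0.01 then dp [-1.583 -2.589  3.899]
[[240. 257.]
 [252. 234.]
 [252. 235.]]
```

View pics/w1.png

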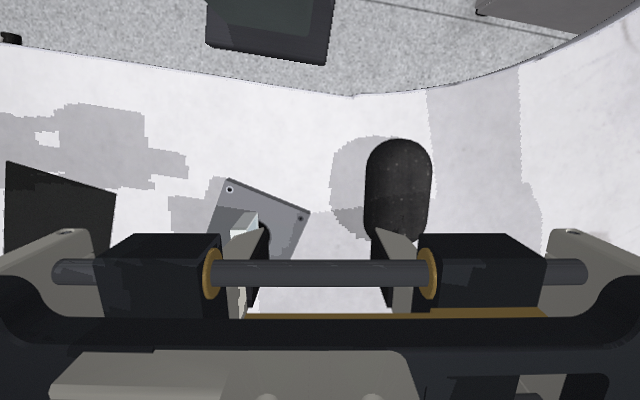

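>>> arm_command(gripper=[60,60,60,60,60], dp=[[-0.4,-0.65,0],[-0.5,-0.8,0],[-0.45,-0.75,0],[-0.233,-0.389,0],[0,0,0]], twist=[0,0,0,0,0])

```text
time: 3.9
tool_pos: [446.0, 139.3, 119.2]
tcp_rot: [3.141, 0.0, -2.986]
contact_force: [-1.2, 0.7, 0.1]
grip_width: 59.6
finger_force: 0.0
```

Run:
```python
from plan import *
plan((445.7,139.9,22,189))
im=capture("top")[:,:,::-1].copy(); cv2.imwrite("pics/t1.png",im)
o=get_obs(); wi=capture("wrist")[:,:,::-1].copy(); W=cam("wrist",o)
print("w1 screw check", ray(cam("wrist",dict(tcp_rot=[3.1414,0,-2.984],tool_pos=np.array([396.5,197.6,119.5]))),[(229,189),(300,218)],12).round(1))
T=cam("top")
def f(u0,v0,ps,z,ox=0,oy=0):
    p=np.array(ps,float)-[ox,oy]; p=(p+.5)/4-.5+[u0-50,v0-37]; return ray(T,p,z)[:,:2]
print(f(208,225,[(152,361),(293,399),(249,541),(109,502)],12,0,300).round(1))
cv2.imwrite("pics/w2.png",np.hstack([wi[150:400,100:540],cv2.resize(im[185:265,165:280],(359,250))]))
```

```text
t3.90 [446.  139.3 119.2] yaw-171.06 tilt [179.99   0.  ] w59.6 f0.0 [-1.2  0.7  0.1]
twist -0.01 then dp [0.01  0.025 3.889]
w1 screw check [[402.4 113.8  12. ]
 [420.4 183.9  12. ]]
[[488.2 165.8]
 [470.4  95.4]
 [400.6 113.7]
 [418.5 182.8]]
```

View pics/w2.png

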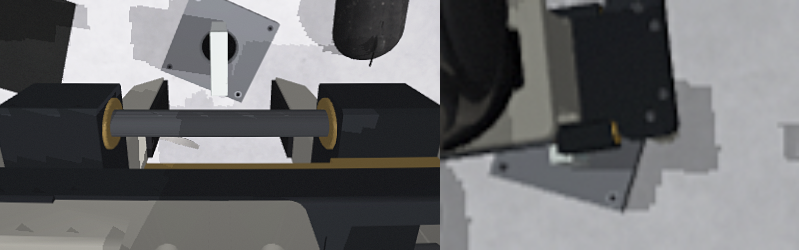

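>>> arm_command(gripper=[60,60,60,60,60], dp=[[0,0,0.6],[0,0,0.9],[0,0,0.9],[0,0,0.8],[0,0,0.5]], twist=[0,0,0,0,0])

```text
time: 4.62
tool_pos: [445.2, 139.9, 25.9]
tcp_rot: [3.141, -0.001, -2.984]
contact_force: [0.1, -0.0, 0.5]
grip_width: 60.1
finger_force: 0.0
```

>>> arm_command(gripper=[60,10,5,5,5], dp=[[0,0,0.18],[0,0,0],[0,0,0],[0,0,0],[0,0,0]], twist=[0,0,0,0,0])

```text
time: 5.25
tool_pos: [446.2, 139.4, 22.5]
tcp_rot: [3.142, 0.001, -2.985]
contact_force: [-0.7, 0.3, -0.2]
grip_width: 24.7
finger_force: 0.0
```

>>> arm_command(gripper=[5,5,5,5,5], dp=[[0,0,0],[0,0,0],[0,0,0],[0,0,0],[0,0,-0.1]], twist=[0,0,0,0,0])

```text
time: 5.88
tool_pos: [445.8, 139.4, 24.6]
tcp_rot: [3.142, -0.001, -2.985]
contact_force: [1.4, 0.8, 0.1]
grip_width: 12.9
finger_force: 30.0
```

```bash
python3 plan.py 445.7,139.9,75,180 469.6,-64.7,75,180 469.6,-64.7,13.5,180
```

```text
t5.88 [445.8 139.4  24.6] yaw-171.01 tilt [ 1.8e+02 -3.0e-02] w12.9 f30.0 [1.4 0.8 0.1]
twist 1.80 then dp [ 2.000e-03  2.000e-02 -2.016e+00]
twist -0.00 then dp [-0.956 -8.184 -0.   ]
twist -0.00 then dp [0.   0.   2.46]
```

>>> arm_command(gripper=[5,5,5,5,5], dp=[[0,0,-0.3],[0,0,-0.5],[0,0,-0.6],[0,0,-0.4],[0,0,-0.2]], twist=[0,0.4,0.5,0.5,0.4])

```text
time: 6.5
tool_pos: [446.4, 139.5, 76.0]
tcp_rot: [3.141, 0.002, 3.139]
contact_force: [0.8, -0.0, -0.3]
grip_width: 12.9
finger_force: 30.0
```

>>> arm_command(gripper=[5,5,5,5,5], dp=[[-0.056,-0.284,0],[-0.1,-0.6,0],[-0.1,-0.9,0],[-0.1,-0.95,0],[-0.1,-0.95,0]], twist=[0,0,0,0,0])

```text
time: 7.12
tool_pos: [457.1, 45.6, 74.3]
tcp_rot: [-3.142, -0.001, 3.141]
contact_force: [1.0, -1.5, -0.8]
grip_width: 12.9
finger_force: 30.0
```

>>> arm_command(gripper=[5,5,5,5,5], dp=[[-0.1,-0.95,0],[-0.1,-0.95,0],[-0.1,-0.95,0],[-0.1,-0.9,0.1],[-0.1,-0.5,0.2]], twist=[0,0,0,0,0])

```text
time: 7.75
tool_pos: [469.7, -60.7, 66.8]
tcp_rot: [3.142, -0.0, 3.14]
contact_force: [-1.1, 0.1, -0.7]
grip_width: 13.5
finger_force: 30.0
```

>>> arm_command(gripper=[5,5,5,5,5], dp=[[0,-0.25,0.5],[0,0,0.6],[0,0,0.5],[0,0,0.35],[0,0,0.15]], twist=[0,0,0,0,0])

```text
time: 8.38
tool_pos: [469.5, -64.9, 14.0]
tcp_rot: [3.141, -0.001, -3.141]
contact_force: [0.1, 0.2, 0.4]
grip_width: 12.9
finger_force: 30.0
```

```bash
python3 plan.py 469.6,-64.7,13.1,180; python3 -c "
from h import *
cv2.imwrite('pics/s2.png',capture('scene')[130:280,180:440,::-1].repeat(3,0).repeat(3,1))"
```

```text
t8.38 [469.5 -64.9  14. ] yaw-179.99 tilt [ 1.7998e+02 -5.0000e-02] w12.9 f30.0 [0.1 0.2 0.4]
twist 0.00 then dp [-0.002  0.007  0.037]
```

View pics/s2.png

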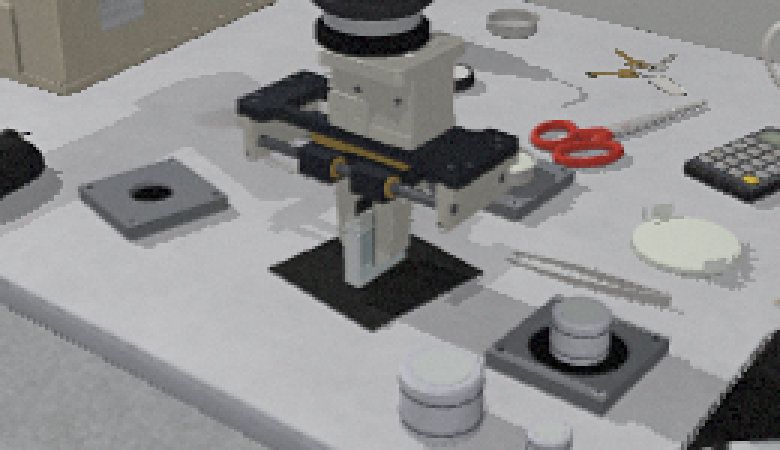

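>>> arm_command(gripper=[5,5,30,45,45], dp=[[0,0,0.03],[0,0,0],[0,0,0],[0,0,0],[0,0,-0.3]], twist=[0,0,0,0,0])

```text
time: 9.05
tool_pos: [469.4, -65.1, 21.5]
tcp_rot: [3.141, -0.001, 3.141]
contact_force: [0.2, 0.3, 0.4]
grip_width: 37.9
finger_force: 0.0
```

>>> arm_command(gripper=[45,45,45,45,45], dp=[[0,0,-0.6],[0,0,-0.9],[0,0,-0.9],[0,0,-0.8],[0,0,-0.5]], twist=[0,0,0,0,0])

```text
time: 9.68
tool_pos: [470.1, -65.3, 115.3]
tcp_rot: [-3.141, 0.002, 3.141]
contact_force: [-0.1, -0.3, 0.4]
grip_width: 44.8
finger_force: 0.0
```

```bash
python3 plan.py 654.9,132,115,180 654.9,132,17.5,180
```

```text
t9.68 [470.1 -65.3 115.3] yaw179.98 tilt [-1.7998e+02  9.0000e-02] w44.8 f0.0 [-0.1 -0.3  0.4]
twist -0.00 then dp [-7.39   7.892  0.014]
twist -0.00 then dp [0.  0.  3.9]
```

>>> arm_command(gripper=[60,60,60,60,60], dp=[[-0.4,0.43,0],[-0.8,0.85,0],[-0.9,0.96,0],[-0.9,0.96,0],[-0.9,0.96,0]], twist=[0,0,0,0,0])

```text
time: 10.3
tool_pos: [567.9, 40.5, 112.8]
tcp_rot: [3.141, -0.001, 3.142]
contact_force: [0.8, -0.2, -0.3]
grip_width: 60.3
finger_force: 0.0
```

>>> arm_command(gripper=[60,60,60,60,60], dp=[[-0.9,0.96,0],[-0.9,0.96,0],[-0.9,0.96,0],[-0.55,0.6,0],[-0.24,0.252,0]], twist=[0,0,0,0,0])

```text
time: 10.92
tool_pos: [654.7, 133.8, 112.4]
tcp_rot: [3.141, -0.002, -3.14]
contact_force: [0.3, -0.3, 0.8]
grip_width: 59.9
finger_force: 0.0
```

Run:
```python
from plan import *
plan((654.9,132,17.5,180))
o=get_obs(); im=capture("wrist")[:,:,::-1].copy(); W=cam("wrist",o)
print(proj(W,[[654.9,132,69],[655,131.7,12]]).round())
cv2.imwrite("pics/w3.png",im)
```

```text
t10.93 [654.7 133.8 112.4] yaw-179.94 tilt [ 1.7999e+02 -1.0000e-01] w59.9 f0.0 [ 0.3 -0.3  0.8]
twist 0.01 then dp [-0.009 -0.071  3.795]
[[315. 220.]
 [316. 199.]]
```

View pics/w3.png

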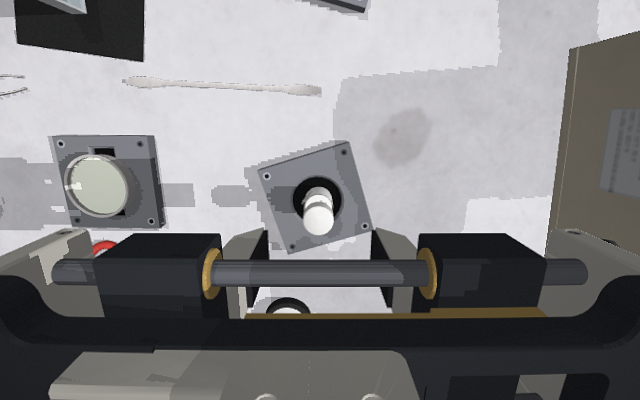

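>>> arm_command(gripper=[60,60,60,60,60], dp=[[0,-0.05,0.6],[0,0,0.9],[0,0,0.9],[0,0,0.8],[0,0,0.45]], twist=[0,0,0,0,0])

```text
time: 11.6
tool_pos: [653.2, 129.9, 20.6]
tcp_rot: [-3.141, -0.003, 3.14]
contact_force: [-0.3, -0.2, -0.1]
grip_width: 60.3
finger_force: 0.0
```

>>> arm_command(gripper=[60,20,15,15,15], dp=[[0,0,0.145],[0,0,0],[0,0,0],[0,0,0],[0,0,0]], twist=[0,0,0,0,0])

```text
time: 12.22
tool_pos: [654.8, 130.9, 19.5]
tcp_rot: [3.141, 0.001, 3.141]
contact_force: [-0.9, 0.5, 1.7]
grip_width: 24.6
finger_force: 16.7
```

>>> arm_command(gripper=[15,15,15,15,15], dp=[[0,0,0],[0,0,0],[0,0,0],[0,0,-0.1],[0,0,-0.2]], twist=[0,0,0,0,0])

```text
time: 12.85
tool_pos: [654.2, 130.7, 26.2]
tcp_rot: [-3.142, -0.001, 3.141]
contact_force: [0.5, 0.2, 0.2]
grip_width: 24.5
finger_force: 30.0
```

```bash
python3 plan.py 654.9,132,90,180 444.4,139.4,90,180 444.4,139.4,17.7,180
```

```text
t12.85 [654.2 130.7  26.2] yaw179.98 tilt [-1.8e+02 -7.0e-02] w24.5 f30.0 [0.5 0.2 0.2]
twist -0.00 then dp [-0.027  0.051 -2.551]
twist -0.00 then dp [ 8.42   0.296 -0.   ]
twist -0.00 then dp [0.    0.    2.892]
```

>>> arm_command(gripper=[15,15,15,15,15], dp=[[0,0,-0.3],[0,0,-0.6],[0,0,-0.7],[0,0,-0.6],[0.2,0,-0.35]], twist=[0,0,0,0,0])

```text
time: 13.48
tool_pos: [650.2, 130.8, 92.1]
tcp_rot: [3.141, 0.002, 3.141]
contact_force: [0.5, -0.4, -1.0]
grip_width: 24.9
finger_force: 30.0
```

>>> arm_command(gripper=[15,15,15,15,15], dp=[[0.5,0,0],[0.8,0,0],[0.95,0,0],[0.95,0.1,0],[0.95,0.1,0]], twist=[0,0,0,0,0])

```text
time: 14.1
tool_pos: [544.6, 135.9, 90.5]
tcp_rot: [3.141, -0.0, 3.141]
contact_force: [0.6, -0.4, -0.0]
grip_width: 24.6
finger_force: 30.0
```

>>> arm_command(gripper=[15,15,15,15,15], dp=[[0.95,0.1,0],[0.95,0.05,0],[0.95,0,0],[0.7,0,0],[0.35,0,0]], twist=[0,0,0,0,0])

```text
time: 14.72
tool_pos: [447.3, 139.6, 90.6]
tcp_rot: [3.142, -0.0, -3.142]
contact_force: [-0.1, 0.3, -0.4]
grip_width: 24.7
finger_force: 30.0
```

>>> arm_command(gripper=[15,15,15,15,15], dp=[[0.17,0,0.2],[0,0,0.5],[0,0,0.6],[0,0,0.5],[0,0,0.2]], twist=[0,0,0,0,0])

```text
time: 15.35
tool_pos: [443.8, 139.5, 39.1]
tcp_rot: [-3.141, -0.002, 3.141]
contact_force: [0.2, 0.7, -0.3]
grip_width: 24.8
finger_force: 30.0
```

Run:
```python
from plan import *
plan((444.4,139.4,19,180))
o=get_obs(); im=capture("wrist")[:,:,::-1].copy(); W=cam("wrist",o)
s=capture("scene")[:,:,::-1]
print(proj(W,[[444.4,139.4,12]]).round())
cv2.imwrite("pics/w4.png",np.hstack([im[100:350,150:500],cv2.resize(s[130:225,180:330],(450,285))[:250]]))
```

```text
t15.35 [443.8 139.5  39.1] yaw179.97 tilt [-1.7999e+02 -1.0000e-01] w24.8 f30.0 [ 0.2  0.7 -0.3]
twist -0.01 then dp [-0.024 -0.004  0.805]
[[317. 228.]]
```

View pics/w4.png

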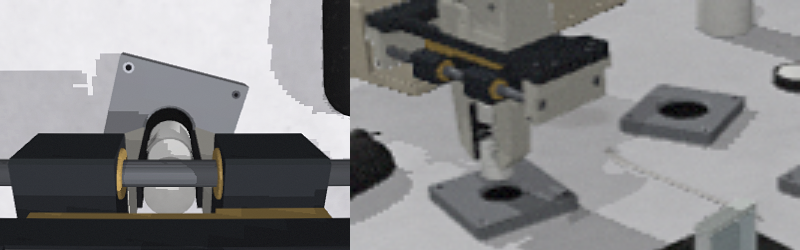

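>>> arm_command(gripper=[15,15,15,15,15], dp=[[-0.02,0,0.2],[0,0,0.25],[0,0,0.2],[0,0,0.1],[0,0,0]], twist=[0,0,0,0,0])

```text
time: 16.08
tool_pos: [444.5, 139.6, 21.4]
tcp_rot: [3.142, -0.0, 3.141]
contact_force: [0.6, -0.6, 0.0]
grip_width: 24.5
finger_force: 30.0
```

```bash
python3 plan.py 444.4,139.4,18.7,180;  python3 -c "
from h import *
cv2.imwrite('pics/s5.png',capture('scene')[140:220,200:290,::-1].repeat(5,0).repeat(5,1))"
```

```text
t16.07 [444.5 139.6  21.4] yaw179.98 tilt [ 1.8e+02 -2.0e-02] w24.5 f30.0 [ 0.6 -0.6  0. ]
twist -0.00 then dp [ 0.004 -0.008  0.109]
```

View pics/s5.png

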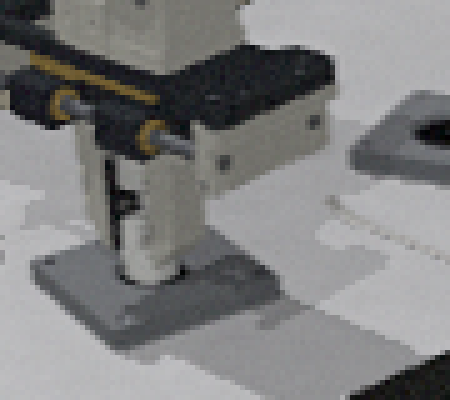

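>>> arm_command(gripper=[15,15,15,15,15], dp=[[0,0,0.05],[0,0,0.04],[0,0,0.02],[0,0,0],[0,0,0]], twist=[0,0,0,0,0])

```text
time: 16.75
tool_pos: [444.7, 139.6, 19.4]
tcp_rot: [3.141, 0.001, 3.141]
contact_force: [-1.4, -0.1, 6.4]
grip_width: 24.3
finger_force: 30.0
```

```bash
python3 plan.py 444.4,139.4,18.7,180
```

```text
t16.75 [444.7 139.6  19.4] yaw179.99 tilt [1.7999e+02 3.0000e-02] w24.3 f30.0 [-1.4 -0.1  6.4]
twist -0.00 then dp [ 0.013 -0.01   0.028]
```

>>> arm_command(gripper=[30,45,45,45,45], dp=[[0,0,0],[0,0,0],[0,0,0],[0,0,-0.4],[0,0,-0.8]], twist=[0,0,0,0,0])

```text
time: 17.38
tool_pos: [444.1, 139.5, 49.1]
tcp_rot: [-3.141, -0.002, 3.141]
contact_force: [0.5, 0.2, 0.4]
grip_width: 45.0
finger_force: 0.0
```

>>> arm_command(gripper=[60,60,60,60,60], dp=[[0,0,-0.9],[0,0,-0.9],[0,-0.1,-0.6],[0,-0.4,-0.24],[0,-0.8,0]], twist=[0,0,0,0,0])

```text
time: 18.0
tool_pos: [444.7, 106.7, 115.4]
tcp_rot: [3.141, 0.001, -3.141]
contact_force: [0.1, 0.8, 0.6]
grip_width: 60.0
finger_force: 0.0
```

>>> arm_command(gripper=[70,70,70,70,70], dp=[[-0.1,-1,0],[-0.1,-1,0],[-0.1,-1,0],[-0.1,-1,0],[-0.1,-1,0]], twist=[0,0,0,0,0])

```text
time: 18.62
tool_pos: [456.7, -19.1, 114.7]
tcp_rot: [3.141, -0.001, 3.141]
contact_force: [-0.3, -0.7, -0.8]
grip_width: 70.1
finger_force: 0.0
```

>>> arm_command(gripper=[70,70,70,70,70], dp=[[-0.1,-1,0],[-0.1,-1,0],[-0.1,-1,0],[-0.08,-1,0],[0,-1,0]], twist=[0,0,0,0,0])

```text
time: 19.25
tool_pos: [466.0, -144.1, 114.6]
tcp_rot: [3.141, -0.001, 3.141]
contact_force: [0.6, 0.3, -0.6]
grip_width: 70.0
finger_force: 0.0
```

>>> arm_command(gripper=[70,70,70,70,70], dp=[[0,-1,0],[0,-1,0],[0,-0.9,0],[0,-0.5,0],[0,-0.16,0]], twist=[0,0,0,0,0])

```text
time: 19.88
tool_pos: [466.1, -232.4, 114.6]
tcp_rot: [3.141, -0.0, 3.14]
contact_force: [-0.4, 0.2, -0.4]
grip_width: 70.0
finger_force: 0.0
```

Run:
```python
from plan import *
plan((466.7,-231.9,15.5,180))
o=get_obs(); im=capture("wrist")[:,:,::-1].copy(); W=cam("wrist",o)
print(proj(W,[[466.7,-231.9,37],[466.6,-233.7,12]]).round(), proj(cam("scene"),[[445,139,0]]).round())
cv2.imwrite("pics/w5.png",np.hstack([im[:,120:520],capture("scene")[100:300,180:380,::-1].repeat(2,0).repeat(2,1)]))
```

```text
t19.88 [ 466.1 -232.4  114.6] yaw179.93 tilt [ 1.7997e+02 -2.0000e-02] w70.0 f0.0 [-0.4  0.2 -0.4]
twist -0.01 then dp [-0.023  0.02   3.965]
[[318. 207.]
 [316. 199.]] [[229. 198.]]
```

View pics/w5.png

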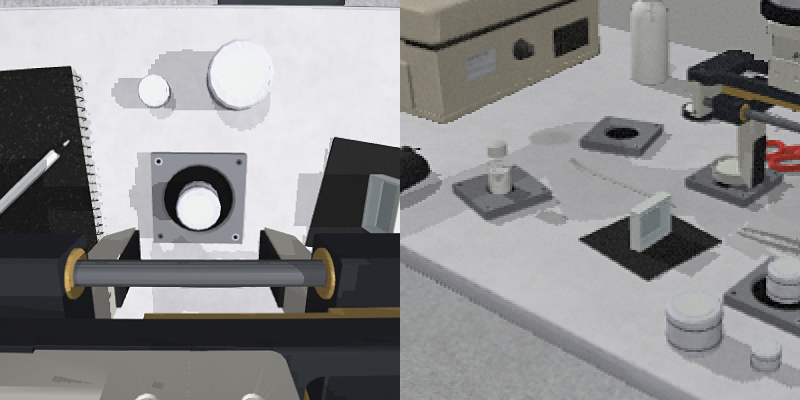

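The vial (scene crop 500,175) is down in C and the cuvette stands on the mat. There are three cylinders in the wrist crop: a bigger one at (240,75), a smaller one at (154,91), and the one in the dish holder at (198,208). The one in the holder measured 38 mm, so it is the check source.

>>> arm_command(gripper=[70,70,70,70,70], dp=[[-0.02,0.02,0.6],[0,0,0.9],[0,0,0.9],[0,0,0.9],[0,0,0.5]], twist=[0,0,0,0,0])

```text
time: 20.6
tool_pos: [466.2, -230.2, 18.0]
tcp_rot: [3.14, -0.002, -3.141]
contact_force: [-0.1, -0.1, -0.4]
grip_width: 69.9
finger_force: 0.0
```

>>> arm_command(gripper=[60,30,30,30,30], dp=[[0,0,0.14],[0,0,0],[0,0,0],[0,0,0],[0,0,0]], twist=[0,0,0,0,0])

```text
time: 21.22
tool_pos: [467.4, -231.7, 16.9]
tcp_rot: [-3.141, 0.001, 3.141]
contact_force: [-0.4, 0.2, 3.7]
grip_width: 37.3
finger_force: 30.0
```

>>> arm_command(gripper=[30,30,30,30,30], dp=[[0,0,0],[0,0,0],[0,0,0],[0,0,0],[0,0,0]], twist=[0,0,0,0,0])

```text
time: 21.85
tool_pos: [467.4, -231.7, 16.9]
tcp_rot: [-3.141, 0.001, 3.141]
contact_force: [-0.1, 0.8, 6.4]
grip_width: 36.6
finger_force: 30.0
```

```bash
python3 plan.py 466.7,-232,90,180 655,131.8,90,180 655,131.8,15.5,180
```

```text
t21.85 [ 467.4 -231.7   16.9] yaw179.98 tilt [-1.7996e+02  6.0000e-02] w36.6 f30.0 [-0.1  0.8  6.4]
twist -0.00 then dp [ 0.028 -0.014 -2.923]
twist -0.00 then dp [-7.532 14.552 -0.   ]
twist -0.00 then dp [0.   0.   2.98]
```

>>> arm_command(gripper=[30,30,30,30,30], dp=[[0,0,-0.2],[0,0,-0.5],[0,0,-0.8],[0,0,-0.8],[0,0,-0.6]], twist=[0,0,0,0,0])

```text
time: 22.48
tool_pos: [467.2, -231.5, 90.2]
tcp_rot: [-3.141, 0.001, 3.141]
contact_force: [0.3, 0.5, -1.3]
grip_width: 36.6
finger_force: 30.0
```

>>> arm_command(gripper=[30,30,30,30,30], dp=[[-0.1,0.2,-0.02],[-0.3,0.5,0],[-0.4,0.8,0],[-0.5,0.97,0],[-0.5,0.97,0]], twist=[0,0,0,0,0])

```text
time: 23.1
tool_pos: [512.1, -143.5, 88.3]
tcp_rot: [3.141, -0.002, 3.142]
contact_force: [0.1, 0.1, -0.8]
grip_width: 36.9
finger_force: 30.0
```

>>> arm_command(gripper=[30,30,30,30,30], dp=[[-0.5,0.97,0],[-0.5,0.97,0],[-0.5,0.97,0],[-0.5,0.97,0],[-0.5,0.97,0]], twist=[0,0,0,0,0])

```text
time: 23.72
tool_pos: [574.4, -22.1, 88.2]
tcp_rot: [3.141, -0.002, -3.141]
contact_force: [0.5, -0.1, -0.6]
grip_width: 37.2
finger_force: 30.0
```

>>> arm_command(gripper=[30,30,30,30,30], dp=[[-0.5,0.97,0],[-0.5,0.97,0],[-0.5,0.97,0],[-0.5,0.97,0],[-0.5,0.9,0]], twist=[0,0,0,0,0])

```text
time: 24.35
tool_pos: [636.6, 97.4, 87.9]
tcp_rot: [3.141, -0.002, -3.141]
contact_force: [0.6, -0.8, -0.4]
grip_width: 37.0
finger_force: 30.0
```

>>> arm_command(gripper=[30,30,30,30,30], dp=[[-0.4,0.8,0],[-0.3,0.55,0],[-0.1,0.2,0],[0,0,0],[0,0,0]], twist=[0,0,0,0,0])

```text
time: 24.98
tool_pos: [656.9, 133.4, 89.3]
tcp_rot: [-3.141, -0.0, 3.141]
contact_force: [-0.2, 0.0, -1.2]
grip_width: 36.6
finger_force: 30.0
```

```bash
python3 plan.py 655,131.8,40,180 655,131.8,17.5,180
```

```text
t24.98 [656.9 133.4  89.3] yaw179.94 tilt [-1.7999e+02 -2.0000e-02] w36.6 f30.0 [-0.2  0.  -1.2]
twist -0.01 then dp [ 0.075 -0.064  1.972]
twist -0.00 then dp [0.  0.  0.9]
```

>>> arm_command(gripper=[30,30,30,30,30], dp=[[0.07,-0.06,0.4],[0,0,0.8],[0,0,0.7],[0,0,0.4],[0,0,0.1]], twist=[0,0,0,0,0])

```text
time: 25.6
tool_pos: [655.0, 132.4, 28.4]
tcp_rot: [-3.142, -0.001, 3.141]
contact_force: [-0.7, -0.1, -0.9]
grip_width: 37.3
finger_force: 30.0
```

>>> arm_command(gripper=[30,30,30,30,30], dp=[[0,0,0.1],[0,0,0.1],[0,0,0.1],[0,0,0.08],[0,0,0]], twist=[0,0,0,0,0])

```text
time: 26.22
tool_pos: [655.3, 132.5, 19.7]
tcp_rot: [3.142, -0.0, 3.141]
contact_force: [0.3, 0.7, -2.0]
grip_width: 37.0
finger_force: 30.0
```

```bash
python3 plan.py 655,131.8,16.9,180;  python3 -c "
from h import *
o=get_obs();w=capture('wrist');s=capture('scene')
cv2.imwrite('pics/s6.png',np.hstack([w[100:350,150:500],cv2.resize(s[120:200,240:370],(406,250))])[...,::-1])"
```

```text
t26.23 [655.3 132.5  19.7] yaw179.98 tilt [ 1.8e+02 -1.0e-02] w37.0 f30.0 [ 0.3  0.7 -2. ]
twist -0.00 then dp [ 0.01  -0.029  0.112]
```

View pics/s6.png

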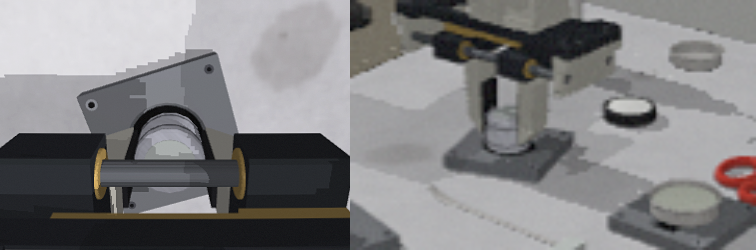

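The source is centred in A's pocket and about 2–3 mm above the floor, so I'll lower it slowly.

>>> arm_command(gripper=[30,30,30,30,30], dp=[[0,-0.02,0.04],[0,0,0.04],[0,0,0.03],[0,0,0.02],[0,0,0]], twist=[0,0,0,0,0])

```text
time: 26.95
tool_pos: [655.3, 132.1, 17.0]
tcp_rot: [3.142, 0.0, 3.141]
contact_force: [-2.2, -0.1, 3.6]
grip_width: 37.0
finger_force: 30.0
```

```bash
python3 plan.py 655,131.8,16.9,180
```

```text
t26.95 [655.3 132.1  17. ] yaw179.99 tilt [1.8e+02 1.0e-02] w37.0 f30.0 [-2.2 -0.1  3.6]
twist -0.00 then dp [ 0.014 -0.01   0.004]
```

>>> arm_command(gripper=[50,60,60,60,60], dp=[[0,0,0],[0,0,0],[0,0,0],[0,0,-0.4],[0,0,-0.8]], twist=[0,0,0,0,0])

```text
time: 27.58
tool_pos: [654.9, 132.0, 47.0]
tcp_rot: [-3.142, -0.001, 3.141]
contact_force: [-0.1, -0.0, -1.3]
grip_width: 59.5
finger_force: 0.0
```

>>> arm_command(gripper=[85,85,85,85,85], dp=[[0,0,-0.9],[0,0,-0.6],[0,-0.4,-0.2],[0.1,-0.8,0],[0.1,-1,0]], twist=[0,0,0,0,0])

```text
time: 28.2
tool_pos: [649.5, 75.5, 88.1]
tcp_rot: [-3.141, -0.002, 3.141]
contact_force: [0.4, 0.2, -0.4]
grip_width: 84.9
finger_force: 0.0
```

>>> arm_command(gripper=[85,85,85,85,85], dp=[[0.1,-1,0],[0.1,-1,0],[0.1,-1,0],[0.1,-1,0],[0.06,-0.9,0]], twist=[0,0,0,0,0])

```text
time: 28.82
tool_pos: [637.8, -47.7, 88.2]
tcp_rot: [3.141, -0.002, 3.14]
contact_force: [-0.2, 0.5, 0.1]
grip_width: 85.0
finger_force: 0.0
```

>>> arm_command(gripper=[85,85,85,85,85], dp=[[0,-0.5,0],[0,-0.12,0],[0,0,0],[0,0,0],[0,0,0]], twist=[0,0,0,0,0])

```text
time: 29.45
tool_pos: [638.9, -60.2, 89.1]
tcp_rot: [3.141, 0.0, -3.141]
contact_force: [-0.1, -0.3, -0.1]
grip_width: 85.3
finger_force: 0.0
```

Run:
```python
from plan import *
plan((638.7,-60.8,20,180))
o=get_obs(); im=capture("wrist")[:,:,::-1].copy(); W=cam("wrist",o)
print(proj(W,[[638.7,-60.8,27],[638.7,-60.8,12]]).round())
cv2.imwrite("pics/w7.png",np.hstack([im[:,120:520],capture("scene")[100:300,180:380,::-1].repeat(2,0).repeat(2,1)]))
```

```text
t29.45 [638.9 -60.2  89.1] yaw-179.96 tilt [179.99   0.  ] w85.3 f0.0 [-0.1 -0.3 -0.1]
twist 0.01 then dp [ 0.007 -0.024  2.764]
[[317. 211.]
 [317. 206.]]
```

View pics/w7.png

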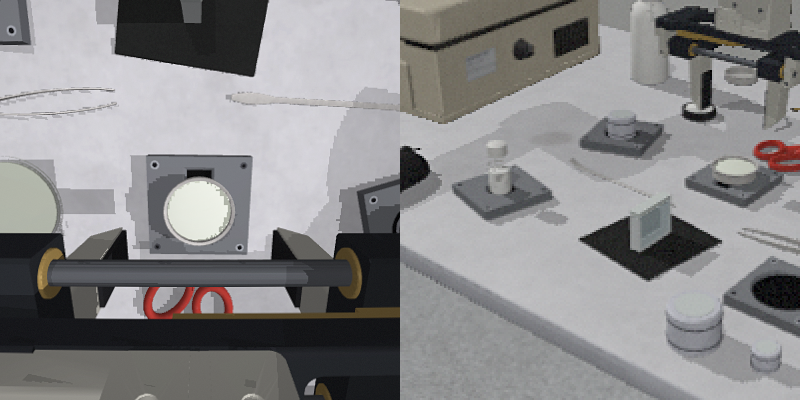

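>>> arm_command(gripper=[85,85,85,85,85], dp=[[0,-0.02,0.5],[0,0,0.8],[0,0,0.8],[0,0,0.5],[0,0,0.17]], twist=[0,0,0,0,0])

```text
time: 30.18
tool_pos: [638.3, -61.3, 18.6]
tcp_rot: [3.141, -0.002, 3.141]
contact_force: [0.2, -1.4, -0.1]
grip_width: 84.7
finger_force: 0.0
```

>>> arm_command(gripper=[70,60,50,50,50], dp=[[0,0,0],[0,0,0],[0,0,0],[0,0,0],[0,0,0]], twist=[0,0,0,0,0])

```text
time: 30.8
tool_pos: [639.1, -61.4, 20.4]
tcp_rot: [-3.142, 0.001, 3.141]
contact_force: [-0.1, 0.9, 2.8]
grip_width: 53.5
finger_force: 30.0
```

>>> arm_command(gripper=[50,50,50,50,50], dp=[[0,0,0],[0,0,0],[0,0,-0.1],[0,0,-0.2],[0,0,-0.2]], twist=[0,0,0,0,0])

```text
time: 31.42
tool_pos: [638.7, -61.5, 32.4]
tcp_rot: [3.141, -0.0, 3.141]
contact_force: [-0.2, -0.1, -0.7]
grip_width: 53.6
finger_force: 30.0
```

```bash
python3 plan.py 638.7,-60.8,60,180 466.6,-233.7,60,180 466.6,-233.7,15,180;  python3 -c "
from h import *
cv2.imwrite('pics/s8.png',capture('scene')[140:220,290:420,::-1].repeat(4,0).repeat(4,1))"
```

```text
t31.43 [638.7 -61.5  32.4] yaw179.98 tilt [ 1.7999e+02 -2.0000e-02] w53.6 f30.0 [-0.2 -0.1 -0.7]
twist -0.00 then dp [-1.000e-03  2.700e-02 -1.105e+00]
twist -0.00 then dp [ 6.884 -6.916 -0.   ]
twist -0.00 then dp [0.  0.  1.8]
```

View pics/s8.png

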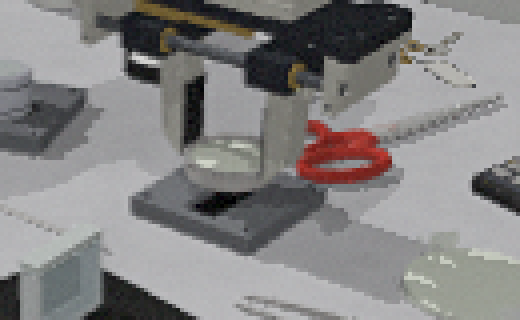

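>>> arm_command(gripper=[50,50,50,50,50], dp=[[0,0.02,-0.4],[0,0,-0.5],[0.2,-0.2,-0.2],[0.5,-0.5,0],[0.75,-0.75,0]], twist=[0,0,0,0,0])

```text
time: 32.1
tool_pos: [601.3, -97.9, 59.5]
tcp_rot: [3.142, -0.001, -3.141]
contact_force: [-0.9, 0.4, 0.1]
grip_width: 53.4
finger_force: 30.0
```

>>> arm_command(gripper=[50,50,50,50,50], dp=[[0.75,-0.75,0],[0.75,-0.75,0],[0.75,-0.75,0],[0.75,-0.75,0],[0.75,-0.75,0]], twist=[0,0,0,0,0])

```text
time: 32.72
tool_pos: [506.8, -191.9, 59.6]
tcp_rot: [3.141, -0.001, 3.141]
contact_force: [0.1, -0.9, -0.9]
grip_width: 53.6
finger_force: 30.0
```

>>> arm_command(gripper=[50,50,50,50,50], dp=[[0.75,-0.75,0],[0.6,-0.6,0],[0.334,-0.366,0],[0,0,0],[0,0,0]], twist=[0,0,0,0,0])

```text
time: 33.35
tool_pos: [466.9, -233.5, 59.8]
tcp_rot: [3.141, 0.0, 3.141]
contact_force: [-0.2, 0.9, -0.0]
grip_width: 53.8
finger_force: 30.0
```

```bash
python3 plan.py 466.6,-233.7,22,180 466.6,-233.7,15.4,180
```

```text
t33.35 [ 466.9 -233.5   59.8] yaw179.99 tilt [1.7999e+02 1.0000e-02] w53.8 f30.0 [-0.2  0.9 -0. ]
twist -0.00 then dp [ 0.011 -0.008  1.512]
twist -0.00 then dp [0.    0.    0.264]
```

>>> arm_command(gripper=[50,50,50,50,50], dp=[[0.01,0,0.3],[0,0,0.5],[0,0,0.5],[0,0,0.15],[0,0,0.05]], twist=[0,0,0,0,0])

```text
time: 33.98
tool_pos: [466.3, -233.7, 21.8]
tcp_rot: [3.141, -0.001, 3.141]
contact_force: [0.1, 0.5, -0.2]
grip_width: 53.3
finger_force: 30.0
```

>>> arm_command(gripper=[50,50,50,50,50], dp=[[0,0,0.08],[0,0,0.07],[0,0,0.05],[0,0,0.04],[0,0,0]], twist=[0,0,0,0,0])

```text
time: 34.6
tool_pos: [466.4, -233.8, 16.3]
tcp_rot: [3.142, 0.0, 3.141]
contact_force: [0.5, -0.5, -1.1]
grip_width: 53.8
finger_force: 30.0
```

```bash
python3 plan.py 466.6,-233.7,15.4,180;  python3 -c "
from h import *
o=get_obs();w=capture('wrist');s=capture('scene')
cv2.imwrite('pics/s9.png',np.hstack([w[100:350,150:500],cv2.resize(s[190:280,320:430],(306,250))])[...,::-1])"
```

```text
t34.60 [ 466.4 -233.8   16.3] yaw179.99 tilt [180.   0.] w53.8 f30.0 [ 0.5 -0.5 -1.1]
twist -0.00 then dp [-0.008  0.003  0.036]
```

View pics/s9.png

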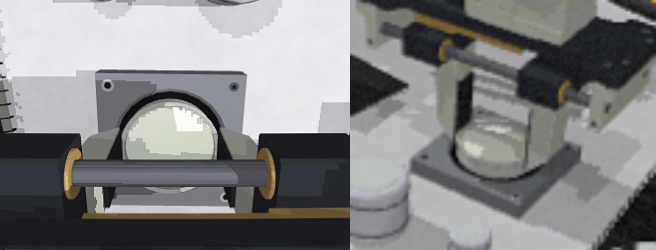

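I've now used all 14 pictures, and the last one shows the dish inside D's pocket. From here I'll check by numbers only.

>>> arm_command(gripper=[50,50,50,50,50], dp=[[0,0,0.03],[0,0,0.02],[0,0,0],[0,0,0],[0,0,0]], twist=[0,0,0,0,0])

```text
time: 35.33
tool_pos: [466.5, -233.8, 15.4]
tcp_rot: [-3.141, 0.0, 3.141]
contact_force: [-1.3, 1.1, 5.5]
grip_width: 53.4
finger_force: 30.0
```

```bash
python3 plan.py 466.6,-233.7,15.4,180
```

```text
t35.33 [ 466.5 -233.8   15.4] yaw179.98 tilt [-1.7999e+02  2.0000e-02] w53.4 f30.0 [-1.3  1.1  5.5]
twist -0.00 then dp [-0.005  0.006 -0.002]
```

>>> arm_command(gripper=[60,70,78,78,78], dp=[[0,0,0],[0,0,0],[0,0,0],[0,0,-0.3],[0,0,-0.7]], twist=[0,0,0,0,0])

```text
time: 35.95
tool_pos: [466.0, -233.5, 40.1]
tcp_rot: [3.141, -0.001, 3.141]
contact_force: [-0.2, 0.7, 1.2]
grip_width: 78.0
finger_force: 0.0
```

>>> arm_command(gripper=[60,60,60,60,60], dp=[[0,0,-0.8],[0,0,-0.8],[0,0.3,-0.7],[0,0.6,-0.4],[-0.02,0.9,-0.3]], twist=[0,0,0,0,0])

```text
time: 36.58
tool_pos: [466.8, -188.1, 115.6]
tcp_rot: [-3.142, 0.0, 3.141]
contact_force: [0.2, -0.8, -0.3]
grip_width: 60.2
finger_force: 0.0
```

>>> arm_command(gripper=[60,60,60,60,60], dp=[[-0.1,1,0],[0,1,0],[0,1,0],[0,0.9,0],[0,0.7,0]], twist=[0,0,0,0,0])

```text
time: 37.2
tool_pos: [469.1, -72.3, 115.1]
tcp_rot: [3.141, -0.0, -3.141]
contact_force: [0.5, 0.9, -0.5]
grip_width: 60.0
finger_force: 0.0
```

>>> arm_command(gripper=[60,60,60,60,60], dp=[[0,0.35,0],[0,0,0],[0,0,0],[0,0,0],[0,0,0]], twist=[0,0,0,0,0])

```text
time: 37.83
tool_pos: [469.4, -65.4, 115.0]
tcp_rot: [3.142, -0.0, 3.141]
contact_force: [0.6, -0.4, 0.4]
grip_width: 60.0
finger_force: 0.0
```

Run:
```python
from plan import *
plan((469.6,-65,13.5,180))
o=get_obs(); im=capture("wrist")[:,:,::-1].copy(); W=cam("wrist",o)
cv2.imwrite("pics/w10.png",im)
q=proj(W,[[495.7,-64.9,50],[443.3,-64.9,50],[469.5,-58.2,50],[469.5,-71.7,50]]).round(); print(q)
m=cv2.inRange(cv2.cvtColor(im,cv2.COLOR_BGR2GRAY),110,255); m[:,:200]=0; m[:,440:]=0; m[232:]=0
n,l,st,c=cv2.connectedComponentsWithStats(m)
for i in range(1,n):
    if st[i,4]>100: print(st[i],c[i].round(1))
```

```text
t37.83 [469.4 -65.4 115. ] yaw179.94 tilt [180.  -0.] w60.0 f0.0 [ 0.6 -0.4  0.4]
twist -0.01 then dp [-0.006  0.018  4.061]
[[318. 241.]
 [318. 179.]
 [327. 211.]
 [310. 211.]]
[  200     0   240   232 45259] [319.1  99.4]
[ 311  171   18   61 1042] [319.3 201.4]
```

>>> arm_command(gripper=[60,60,60,60,60], dp=[[0,0.02,0.6],[0,0,0.9],[0,0,0.9],[0,0,0.9],[0,0,0.5]], twist=[0,0,0,0,0])

```text
time: 38.5
tool_pos: [469.0, -64.5, 19.1]
tcp_rot: [3.141, -0.001, 3.141]
contact_force: [-1.0, 0.7, 0.2]
grip_width: 60.1
finger_force: 0.0
```

>>> arm_command(gripper=[60,30,10,5,5], dp=[[0,0,0.24],[0,0,0],[0,0,0],[0,0,0],[0,0,0]], twist=[0,0,0,0,0])

```text
time: 39.12
tool_pos: [469.7, -64.6, 14.4]
tcp_rot: [-3.141, 0.001, 3.141]
contact_force: [0.2, -0.0, 0.1]
grip_width: 25.0
finger_force: 0.0
```

>>> arm_command(gripper=[5,5,5,5,5], dp=[[0,0,0],[0,0,0],[0,0,0],[0,0,0],[0,0,0]], twist=[0,0,0,0,0])

```text
time: 39.75
tool_pos: [469.5, -64.5, 14.2]
tcp_rot: [3.142, 0.0, 3.141]
contact_force: [-1.1, 0.5, 2.2]
grip_width: 13.0
finger_force: 30.0
```

```bash
python3 plan.py 469.6,-65,70,179.4 638.7,-60.9,70,179.4 638.7,-60.9,18,179.4
```

```text
t39.75 [469.5 -64.5  14.2] yaw179.99 tilt [1.8e+02 1.0e-02] w13.0 f30.0 [-1.1  0.5  2.2]
twist 0.12 then dp [-0.004 -0.018 -2.233]
twist -0.00 then dp [-6.762  0.235 -0.   ]
twist -0.00 then dp [0.   0.   2.08]
```

>>> arm_command(gripper=[5,5,5,5,5], dp=[[0,0,-0.2],[0,0,-0.5],[0,0,-0.7],[0,0,-0.6],[0,0,-0.23]], twist=[0,0.04,0.04,0.04,0])

```text
time: 40.38
tool_pos: [470.0, -64.7, 71.2]
tcp_rot: [-3.141, 0.002, 3.131]
contact_force: [-0.4, 0.6, -0.3]
grip_width: 12.7
finger_force: 30.0
```

Run:
```python
from plan import *
plan((638.7,-60.9,70,179.4))
for n in("top","scene"):
    im=capture(n); C=cam(n); cv2.imwrite(f"pics/{n}11.png",im[...,::-1])
    u,v=proj(C,[[638.7,-60.9,12]])[0].astype(int); k=22
    g=cv2.cvtColor(im,cv2.COLOR_RGB2GRAY)[v-k:v+k,u-k:u+k]
    m=cv2.inRange(g,0,40)
    print(n,u,v)
    for c in cv2.findContours(m,cv2.RETR_EXTERNAL,cv2.CHAIN_APPROX_NONE)[0]:
        if cv2.contourArea(c)<40: continue
        r=cv2.minAreaRect(c); b=cv2.boxPoints(r)+[u-k,v-k]
        for z in(7,12):
            q=ray(C,b,z)[:,:2]; print(z,q.mean(0).round(1),q.round(1).tolist())
```

```text
t40.38 [470.  -64.7  71.2] yaw179.38 tilt [-1.7997e+02  1.2000e-01] w12.7 f30.0 [-0.4  0.6 -0.3]
twist -0.00 then dp [-6.744  0.222  0.049]
top 311 131
7 [644.7 -60.2] [[669.9, -50.6], [670.2, -69.0], [619.5, -69.8], [619.2, -51.5]]
12 [643.1 -60.3] [[668.2, -50.7], [668.5, -69.0], [618.1, -69.8], [617.8, -51.7]]
scene 345 187
7 [644.6 -60.1] [[620.8, -52.1], [681.0, -53.6], [667.6, -68.5], [608.9, -66.4]]
12 [636.2 -65.4] [[612.7, -57.4], [672.3, -59.0], [659.0, -73.7], [600.9, -71.6]]
```

>>> arm_command(gripper=[5,5,5,5,5], dp=[[-0.2,0,0],[-0.5,0,0],[-0.75,0.04,0],[-0.75,0.04,0],[-0.75,0.04,0]], twist=[0,0,0,0,0])

```text
time: 41.1
tool_pos: [544.5, -62.3, 69.3]
tcp_rot: [3.141, -0.0, 3.131]
contact_force: [0.1, -0.4, -0.7]
grip_width: 13.0
finger_force: 30.0
```

>>> arm_command(gripper=[5,5,5,5,5], dp=[[-0.75,0.04,0],[-0.75,0.04,0],[-0.75,0.04,0],[-0.75,0,0],[-0.5,0,0]], twist=[-0.06,0,0,0,0])

```text
time: 41.72
tool_pos: [632.1, -59.8, 69.0]
tcp_rot: [3.141, -0.0, 3.136]
contact_force: [0.1, -0.9, -1.8]
grip_width: 13.1
finger_force: 30.0
```

>>> arm_command(gripper=[5,5,5,5,5], dp=[[-0.3,0,0.2],[0,0,0.5],[0,0,0.5],[0,0,0.25],[0,0,0.05]], twist=[0,0,0,0,0])

```text
time: 42.35
tool_pos: [637.7, -59.9, 31.6]
tcp_rot: [3.141, -0.001, 3.136]
contact_force: [1.0, 0.1, -0.3]
grip_width: 12.6
finger_force: 30.0
```

Run:
```python
from plan import *
plan((639,-60.5,18.5,179.7))
o=get_obs(); W=cam("wrist",o); im=capture("wrist"); cv2.imwrite("pics/w12.png",im[...,::-1])
g=cv2.cvtColor(im,cv2.COLOR_RGB2GRAY)
a=np.radians(0)
print("exp slot end corners",proj(W,[[607,-50.5,12],[607,-71,12],[613,-50.5,12],[613,-71,12]]).round().tolist())
print("exp cuv base/lid near end",proj(W,[[612.5,-54.5,26],[612.5,-66.5,26],[612.5,-54,68],[612.5,-67,68]]).round().tolist())
for r in range(190,232,4): print(r,g[r,280:360:2].tolist())
```

```text
t42.35 [637.7 -59.9  31.6] yaw179.68 tilt [ 1.7998e+02 -7.0000e-02] w12.6 f30.0 [ 1.   0.1 -0.3]
twist -0.00 then dp [-0.051 -0.023  0.526]
exp slot end corners [[332.0, 186.0], [299.0, 186.0], [332.0, 195.0], [299.0, 195.0]]
exp cuv base/lid near end [[326.0, 201.0], [306.0, 201.0], [329.0, 226.0], [300.0, 226.0]]
190 [123, 123, 122, 123, 123, 124, 123, 123, 123, 125, 128, 77, 15, 15, 16, 16, 14, 15, 16, 13, 15, 18, 16, 13, 12, 14, 11, 55, 83, 127, 124, 124, 123, 123, 124, 123, 124, 124, 123, 124]
194 [123, 123, 123, 124, 125, 124, 126, 124, 124, 130, 132, 82, 15, 15, 17, 15, 13, 14, 14, 15, 17, 14, 17, 9, 14, 14, 7, 55, 82, 125, 123, 124, 124, 123, 124, 124, 124, 123, 124, 123]
198 [92, 91, 91, 92, 91, 91, 91, 92, 90, 98, 77, 50, 14, 13, 15, 11, 12, 12, 10, 10, 12, 14, 10, 7, 8, 12, 9, 69, 82, 126, 122, 122, 123, 124, 124, 125, 123, 123, 123, 124]
202 [91, 91, 92, 92, 92, 91, 92, 93, 91, 91, 76, 64, 16, 15, 87, 126, 127, 127, 126, 126, 125, 126, 125, 126, 128, 55, 10, 67, 84, 126, 122, 122, 122, 123, 124, 124, 124, 124, 124, 124]
206 [91, 92, 91, 92, 92, 92, 92, 91, 91, 91, 77, 63,
[... 570 characters left out ...]
 126, 126, 126, 126, 126, 126, 124, 125, 125, 125, 125, 128, 84, 67, 73, 113, 110, 123, 123, 123, 124, 122, 123, 123, 124, 123]
222 [92, 92, 91, 91, 92, 91, 92, 92, 91, 91, 75, 70, 11, 90, 126, 125, 127, 126, 125, 125, 123, 123, 123, 123, 123, 113, 116, 64, 73, 108, 107, 113, 123, 123, 123, 121, 123, 122, 123, 123]
226 [90, 91, 92, 92, 92, 91, 91, 91, 91, 91, 76, 68, 40, 120, 121, 122, 123, 123, 124, 122, 122, 123, 122, 122, 122, 122, 117, 94, 75, 108, 108, 105, 125, 122, 123, 123, 122, 123, 122, 122]
230 [91, 90, 91, 90, 92, 89, 92, 106, 111, 112, 112, 113, 96, 159, 163, 162, 163, 163, 163, 163, 163, 162, 163, 162, 164, 162, 163, 130, 98, 99, 99, 111, 110, 110, 124, 122, 123, 123, 123, 123]
```

>>> arm_command(gripper=[5,5,5,5,5], dp=[[-0.04,0,0.1],[0,0,0.15],[0,0,0.1],[0,0,0.06],[0,0,0]], twist=[0,0,0,0,0])

```text
time: 43.02
tool_pos: [639.2, -59.9, 21.9]
tcp_rot: [3.141, -0.0, 3.136]
contact_force: [0.2, -0.1, 0.2]
grip_width: 12.9
finger_force: 30.0
```

Run:
```python
from plan import *
plan((639,-60.5,18.2,179.7))
o=get_obs(); W=cam("wrist",o); im=capture("wrist"); cv2.imwrite("pics/w13.png",im[...,::-1])
g=cv2.cvtColor(im,cv2.COLOR_RGB2GRAY)
print("exp slot end",proj(W,[[607,-60.5,12],[609,-60.5,7],[612.5,-60,12]]).round().tolist())
print(g[150:232:2,318].tolist()); 
for r in range(192,216,6): print(r,g[r,290:350:2].tolist())
```

```text
t43.02 [639.2 -59.9  21.9] yaw179.68 tilt [ 1.7999e+02 -1.0000e-02] w12.9 f30.0 [ 0.2 -0.1  0.2]
twist -0.00 then dp [ 0.007 -0.023  0.15 ]
exp slot end [[316.0, 187.0], [316.0, 189.0], [317.0, 196.0]]
[210, 210, 209, 208, 209, 209, 208, 210, 217, 68, 86, 124, 124, 123, 122, 123, 123, 125, 101, 63, 13, 17, 12, 15, 8, 118, 126, 125, 124, 125, 125, 125, 124, 125, 127, 126, 117, 118, 121, 162, 163]
192 [90, 125, 123, 124, 130, 122, 10, 7, 16, 16, 12, 17, 13, 15, 17, 14, 15, 17, 13, 12, 12, 11, 30, 84, 91, 124, 123, 123, 123, 123]
198 [91, 98, 122, 123, 129, 127, 6, 13, 13, 10, 10, 4, 9, 11, 8, 9, 10, 12, 9, 13, 8, 6, 29, 84, 95, 124, 124, 124, 124, 122]
204 [90, 91, 92, 91, 79, 77, 10, 14, 9, 110, 125, 125, 125, 125, 125, 125, 125, 125, 126, 126, 55, 9, 40, 82, 102, 122, 122, 121, 122, 122]
210 [91, 92, 91, 94, 78, 75, 10, 11, 16, 130, 125, 125, 126, 125, 125, 125, 125, 126, 124, 125, 117, 1, 33, 82, 100, 123, 122, 120, 122, 122]
```

>>> arm_command(gripper=[5,5,5,5,5], dp=[[0.06,0,0],[0,0,0.06],[0,0,0.05],[0,0,0.03],[0,0,0]], twist=[0,0,0,0,0])

```text
time: 43.7
tool_pos: [637.7, -59.9, 18.5]
tcp_rot: [3.141, -0.0, 3.136]
contact_force: [0.0, -1.1, -0.5]
grip_width: 12.8
finger_force: 30.0
```

```bash
python3 plan.py 639,-60.5,18.2,179.7
```

```text
t43.70 [637.7 -59.9  18.5] yaw179.69 tilt [ 1.7999e+02 -1.0000e-02] w12.8 f30.0 [ 0.  -1.1 -0.5]
twist -0.00 then dp [-0.052 -0.022  0.011]
```

>>> arm_command(gripper=[5,5,5,5,5], dp=[[0,0,0.02],[0,0,0.02],[0,0,0],[0,0,0],[0,0,0]], twist=[0,0,0,0,0])

```text
time: 44.32
tool_pos: [637.9, -60.0, 18.2]
tcp_rot: [-3.142, 0.001, 3.136]
contact_force: [-1.3, 0.8, 5.9]
grip_width: 13.1
finger_force: 30.0
```

```bash
python3 plan.py
```

```text
t44.33 [637.9 -60.   18.2] yaw179.69 tilt [-1.8e+02  3.0e-02] w13.1 f30.0 [-1.3  0.8  5.9]
```

>>> arm_command(gripper=[20,40,45,45,45], dp=[[0,0,0],[0,0,0],[0,0,0],[0,0,-0.3],[0,0,-0.7]], twist=[0,0,0,0,0])

```text
time: 44.95
tool_pos: [637.3, -59.9, 42.8]
tcp_rot: [3.141, -0.002, 3.136]
contact_force: [0.4, -0.0, 0.6]
grip_width: 45.2
finger_force: 0.0
```

>>> arm_command(gripper=[45,45,45,45,45], dp=[[0,0,-0.9],[0,0,-0.9],[0,0,-0.9],[0.3,0,-0.8],[0.7,0,-0.5]], twist=[0,0,0,0,0])

```text
time: 45.58
tool_pos: [612.9, -59.9, 144.7]
tcp_rot: [-3.141, 0.002, 3.136]
contact_force: [-0.9, -1.1, 0.1]
grip_width: 45.2
finger_force: 0.0
```

>>> arm_command(gripper=[45,45,45,45,45], dp=[[1,0,-0.5],[1,0,-0.5],[1,0,0],[1,0,0],[1,0,0]], twist=[0,0,0,0,0])

```text
time: 46.2
tool_pos: [486.5, -59.1, 168.5]
tcp_rot: [-3.141, 0.001, 3.136]
contact_force: [0.3, 0.1, 0.8]
grip_width: 45.0
finger_force: 0.0
```

>>> arm_command(gripper=[45,45,45,45,45], dp=[[0.9,0,0],[0.6,0,0],[0.3,0,0],[0,0,0],[0,0,0]], twist=[0,0,0,0,0])

```text
time: 46.82
tool_pos: [443.3, -59.0, 167.8]
tcp_rot: [-3.142, 0.001, 3.136]
contact_force: [0.1, -0.1, 0.7]
grip_width: 44.9
finger_force: 0.0
```

Run:
```python
from plan import *
plan()
T={"vial":(444.4,139.4,69,25),"source":(655,131.8,37,38),"dish":(466.6,-233.7,22,57),"cuv":(638.5,-60.5,54,54),"petri":(636,-223,16,89)}
for n in("top","scene"):
    im=capture(n); cv2.imwrite(f"pics/{n}20.png",im[...,::-1]); C=cam(n); im0=cv2.imread(f"pics/{n}0.png")
    g=cv2.cvtColor(im,cv2.COLOR_RGB2GRAY)
    for k,(x,y,z,d) in T.items():
        u,v=proj(C,[[x,y,z]])[0]; r=28; a,b=int(u)-r,int(v)-r
        m=cv2.threshold(g[b:b+2*r,a:a+2*r],0,255,cv2.THRESH_OTSU)[1]
        # component holding the expected top centre
        N,l,st,c=cv2.connectedComponentsWithStats(m); i=l[int(v)-b,int(u)-a]
        p=np.array(c[i])+[a,b]; w=[[a+st[i,0],b+c[i][1]],[a+st[i,0]+st[i,2],b+c[i][1]]]; q=ray(C,w,z)
        print(n,k,"exp",(round(u),round(v)),"lum",g[int(v),int(u)],"lab",i,"cen",p.round(1),st[i].tolist(),"world",ray(C,[p],z)[0,:2].round(1),"width",np.linalg.norm(q[0]-q[1]).round(1))
```

```text
t46.83 [443.3 -59.  167.8] yaw179.68 tilt [-1.8e+02  4.0e-02] w44.9 f0.0 [ 0.1 -0.1  0.7]
top vial exp (201, 222) lum 173 lab 2 cen [201.8 223.2] [23, 23, 16, 14, 150] world [442.9 137.5] width 29.4
top source exp (214, 118) lum 179 lab 3 cen [213.9 118.1] [19, 20, 19, 19, 265] world [654.6 132.8] width 37.6
top dish exp (399, 216) lum 203 lab 3 cen [398.5 216.6] [15, 15, 28, 28, 616] world [ 466.1 -232.9] width 54.6
top cuv exp (311, 125) lum 180 lab 3 cen [311.  124.9] [25, 16, 8, 27, 190] world [638.3 -59.8] width 15.5
top petri exp (392, 133) lum 203 lab 1 cen [392.1 132.8] [9, 9, 38, 38, 1080] world [ 636.5 -223.2] width 76.8
scene vial exp (227, 171) lum 178 lab 1 cen [227.2 170.3] [0, 0, 56, 56, 2127] world [448.7 141.7] width 128.6
scene source exp (289, 157) lum 183 lab 2 cen [284.9 157.2] [0, 0, 56, 56, 1795] world [646.6 139.5] width 148.8
scene dish exp (371, 240) lum 197 lab 1 cen [369.8 227.8] [0, 0, 56, 37, 1495] world [ 503.  -208.5] width 112.5
scene cuv exp (346, 172) lum 183 lab 1 cen [342.9 164.2] [0, 0, 56, 56, 2126] world [671.4 -28.8] width 138.8
scene petri exp (406, 207) lum 195 lab 1 cen [404.4 207.8] [0, 0, 56, 56, 2586] world [ 630.2 -222. ] width 124.9
```

```bash
python3 -c "
from plant import *
print(close_job())"
```

```text
the job is handed in; nothing more can be done
None
```

The vial, check source, dish and cuvette are each in the holder made for them; each was lowered until it touched the pocket floor, and the final top view matched their expected positions to about 2 mm. The petri dish is unmoved, and the job was handed in at about 47 s (the result of the judging was not shown).

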